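Stow the balloon pump and bolt it in

TASK

Stow the blue balloon pump in its cradle: pull the red knob fully out until it clicks, lower the pump on its side into the two saddles (set it down, do not drop it), then push the knob fully home until it clicks so that the steel bolt lies across the pump. Leave the other things on the shelf where they are.

Things in the scene. Friction and masses are not known exactly. Their poses are not given: they have to be found in the camera images.
- cradle: grey plastic stowage cradle, fixed to the shelf, knob side (-x) towards the robot. Origin: on the shelf under its middle. Base x -60 to +50, y -80 to +80, 12 mm high. Two V saddles (90 degrees, open upwards, 49 mm wide, 45 mm high, 12 mm thick) at y = -60 and +60 mm; the pump lies in both, along the cradle's y axis. Between them the base is free but for the bolt housing.
- housing (a point): centre of the top of the bolt housing, at x -47.5, y -37.5, z 96 mm in the cradle; axes as the cradle's. The housing is 25 mm (x) by 31 mm (y) and stands on the base. The bolt runs through it along x
- bolt_tip (a point): tip of the steel bolt (14 mm wide, 8 mm thick, centre 81 mm above the shelf, its underside 7 mm above a seated pump). In the cradle: y -37.5 mm; x +22 mm when home, -33 mm when fully out, so that only a bolt that is out leaves the pump's place open
- seat (a point): point on the axis of a pump that is seated in the saddles, midway between them, 50 mm above the shelf; axes as the cradle's
- bolt: the steel bolt with the red knob on its end, one sliding part. The knob is a cylinder, 30 mm diameter, 24 mm long along the cradle's x axis, 81 mm above the shelf: pull it along the cradle's -x, push it along +x. The body's origin lies on the bolt's axis, 84 mm in +x from the knob's middle
- knob_mid (a point): middle of the red knob, on its axis; axes as the cradle's. With the knob home it stands 24 mm in front of the housing (12 mm of stem behind the knob)
- bolt_out (a joint): how far the knob and bolt are pulled out, m: 0 = home (hard stop), 0.055 = fully out (hard stop). A spring detent clicks about 4 mm before each stop: some 10 to 15 N to pass it (the grip gives by some millimetres first), and then it draws the bolt to the stop and holds it there; short of the click it pushes back. May start a little way out.
- pump: blue hand-held electric balloon pump, standing upright: round barrel 40 mm diameter, 160 mm tall, then a short cone and a thin white nozzle to 187 mm; 0.22 kg. Origin: centre of its base; z along the barrel towards the nozzle. It may lie in the cradle either way round; the clear side for a tilted gripper is with the nozzle towards the cradle's +y.
- pump_mid (a point): point on the pump's axis, 80 mm from its base: mid barrel and about the centre of mass
- holder_a: matte black ceramic tealight holder, open round cup: 72 mm across the foot, 68 mm at the rim, 50 mm tall. Origin: centre of its underside. Bystander.
- holder_b: matte black ceramic tealight holder, open round cup: 72 mm across the foot, 68 mm at the rim, 50 mm tall. Origin: centre of its underside. Bystander.
- jar: clear glass jar with a closed flip-top lid, 76 mm diameter, 97 mm tall. Origin: centre of its underside. Bystander.
- weight: yellow plastic balloon weight, 60 mm across, 40 mm tall, small knob on top. Origin: centre of its underside. Bystander.
- tray: clear acrylic tray 160 x 220 mm, 22 mm high. Origin: centre of its underside. Bystander.
- spool: green ribbon spool, 60 mm diameter, 24 mm tall, on the tray. Origin: centre of its underside. Bystander.
- charger: white charger block 45 x 60 x 26 mm, on the tray. Origin: centre of its underside. Bystander.
Things that resemble listed ones, but are neither listed nor needed, are in the scene too. There is more than one size of the pump; the one meant has the size given above. Of the things that look like the cradle, the smaller one is meant.

How it is judged:
On the way, in this order (a step that is already met when the one before it is completed fails the run):
1. the knob is pulled fully out, past its click (value of joint bolt_out above 0.052 m), for 0.2 s.
2. the pump, still between the fingers, is brought down on its side into the saddles (within about 12 mm of its seat in height), with the bolt out (x of pump_mid in the frame of seat between -0.015 and 0.015 m and y of pump_mid in the frame of seat between -0.016 and 0.016 m and z of pump_mid in the frame of seat between -0.006 and 0.012 m and angle between the z axis of pump and the y axis of cradle, either way round below 0.15 rad and contact force between the fingers and pump above 0.5 N and value of joint bolt_out above 0.045 m), for 0.05 s.
3. the knob is pushed fully home, past its click, with the pump lying in the saddles (value of joint bolt_out below 0.002 m and x of pump_mid in the frame of seat between -0.008 and 0.008 m and y of pump_mid in the frame of seat between -0.016 and 0.016 m and z of pump_mid in the frame of seat between -0.006 and 0.006 m and angle between the z axis of pump and the y axis of cradle, either way round below 0.08 rad), for 0.2 s.
At the end, for the whole second after the job is handed in: The bolt is home (within 2 mm of its stop) and across the pump; the pump lies at rest along both saddles, its middle within 16 mm of the saddles' middle along its axis, 8 mm sideways and 6 mm in height of its seat, within 0.08 rad of the saddles' line (all of step 3 and linear speed of pump below 0.02 m/s); the robot touches nothing.
It fails at once if another thing on the shelf (holder, jar, weight, tray, spool, charger) is moved more than 30 mm (distance of any of holder_a, holder_b, jar, weight, tray, spool, charger from where it was at the start of the episode above 0.03 m).
It also fails if it takes over 66 s, if anything falls off the work surface, if the arm or the gripper's body presses on something with over 40 N, if the wrist force passes 120 N, or if a joint passes its speed limit or range.

ROBOT

A 6-joint arm with a two-finger parallel gripper is mounted at the origin on the work surface. World frame = base frame: x ahead of the robot, y to its left, z up, the work surface at z = 0. Lengths are in m, angles in rad, forces in N, time in s.
With the tool pointing down it reaches from about 0.15 to 0.775 m from the base axis. Payload 6.1 kg.
Tool frame: the origin (TCP) lies on the centre line of the jaws, within the pads' length; the fingertips stand 19 mm ahead of it and the grasp point (between the pads) is the TCP; z points along the fingers, y is the line along which they close (so a half turn about z gives the same grasp; the last joint's range is limited). The gripper opens to 85 mm and grips with 20 to 120 N. Pads are 22 mm wide; open, the fingers measure 114 mm over their backs; the gripper's body (76 mm by 85 mm) begins 54 mm behind the grasp point. The pads swing forward as they close: fully open they stand 13 mm farther back than shut.
Start: joints at [1.281, 0.126, -0.04, 1.405, 0, 1.571], TCP at [0.15, 0.503, 0.25] pointing down, gripper open.
Joint ranges: [-2.72, 2.72], [-0.95, 1.95], [-1.27, 1.35], [-1.78, 2.02], [-1.46, 1.47], [-3.14, 3.14]. Speed limits (rad/s): [2.39, 2.39, 3.01, 3.14, 3.14, 3.14].

INTERFACE

Orientations are given as a 3x3 rotation matrix whose columns are the frame's x, y, z axes.
In Python, from workcell import env, hand, cams gives the robot as it stands. Calls block until the motion is done:
- env.move_ptp(position, orientation): joint-space move of the TCP to a pose.
- env.line_to(position, frame=None, speed=0.15, force_limit=None): straight line of the TCP; frame=None keeps the orientation; speed is the mean speed in m/s. With force_limit (N) it stops when the force on the tool has changed by that much, and returns True; else False.
- env.movej(angles): joint-space move.
- hand.gripper_to(opening, squeeze=None): finger opening in m; squeeze is the grip in N (None keeps the last); returns when the fingers have stopped.
- env.hold(seconds).
- env.solve_ik(position, orientation): joint angles nearest the present ones, or None.
- cams.grab_frame(name): name is "scene" or "top" or "wrist"; returns a dict with "color" (384x512x3 uint8, blue, green, red), "fov_y" (degrees; the focal length in pixels is half the picture's height over the tangent of half this angle, whatever the lens; pixels are square), "cx", "cy" (the principal point, pixels), "dist_coeffs" ([k1, k2, p1, p2, k3] as OpenCV has them; the pictures are not rectified), "position" and "orientation" of the camera in the world; the wrist camera has in their place "mount" (4x4, takes a point from camera to tool coordinates, whose origin is the TCP and whose axes are the flange's). Camera axes: x right, y up, looking along -z (the intrinsics and any distortion apply to the point x, -y, -z); pixel columns grow to the right and rows downward; lengths in m; the calibration is good to about 2 mm. A picture is of the moment at which its call begins: read the wrist's pose just before it. There is no depth.
A pose or a line that the arm cannot do raises env.Unreachable and nothing moves.
- env.hand_in(): hands the job in; it is judged then, once.
Trained networks look in a picture, given as the dict that the camera call returned (one of the last four; its "shot" number tells which), for a name from the list of things; names that differ only in an ending like _2 or _b are one class to them, and where a whole thing is asked for, a point or a joint stands for the part that bears it (a point fixed in the world has none). Each returns a list of dicts, best first, with "p" (0 to 1); they miss things now and then, are a little off and sometimes report something else, mostly with a low value. They report only what shows in the picture. A call takes as long as a camera call. They do not tell look-alikes from the thing itself.
- cams.look_for(picture, name): "rect" ([left, top, right, bottom] in pixels, round what is visible of it).
- cams.pinpoint(picture, name): "location" ([column, row] in pixels: a listed point, or the origin of a listed thing).
Readings, each from a call of its own:
- env.current_t(): time.
- env.current_joint_positions(): joint angles.
- env.current_joint_vel(): joint speeds.
- env.current_tau(): joint torques, N m.
- env.current_tool_pos(): TCP position.
- env.current_orientation(): TCP orientation.
- env.current_ft_force(): force on the tool from outside, world axes, zero at the start.
- env.current_torque(): the same for the moment, N m.
- env.current_width(): finger opening in m.
- env.current_gripper_force(): force on a finger pad.
Only numpy, scipy, OpenCV 4.12 (cv2) and the standard library are available. Lean on these libraries where they do the work, as an engineer would, in place of code of your own. Each camera call takes 0.05 s, during which the arm holds its last target. There are 200 camera calls.

## Working session

There is one attempt and no reset: what is moved stays moved. The work goes in short steps, each a Python script; the robot and the scene stay as the last script left them, time stands still between calls to the robot, and variables do not carry over. Pictures are saved under pics/ and viewed, at most 13 in all, crops included, and the job is handed in when it is done.

```bash
ls; mkdir -p pics; cat > h.py <<'E'
import numpy as np, cv2
from workcell import env, hand, cams
def K(f):
    F=f["color"].shape[0]/2/np.tan(np.radians(f["fov_y"])/2)
    return np.array([[F,0,f["cx"]],[0,F,f["cy"]],[0,0,1.]])
def campose(f,tp=None,tR=None):
    if "mount" in f:
        M=np.array(f["mount"]); return tR@M[:3,3]+tp, tR@M[:3,:3]
    return np.array(f["position"]),np.array(f["orientation"])
def ray(f,px,pose=None):
    p,R=pose or campose(f)
    u=cv2.undistortPoints(np.array([[px]],float),K(f),np.array(f["dist_coeffs"],float))[0,0]
    return p,R@np.array([u[0],-u[1],-1.])
def on_z(f,px,z,pose=None):
    p,d=ray(f,px,pose); return p+d*(z-p[2])/d[2]
def proj(f,P,pose=None):
    p,R=pose or campose(f)
    c=(np.atleast_2d(P)-p)@R*[1,-1,-1]
    return cv2.projectPoints(c,np.zeros(3),np.zeros(3),K(f),np.array(f["dist_coeffs"],float))[0][:,0]
def tri(rays):
    A=0;b=0
    for p,d in rays:
        d=d/np.linalg.norm(d);Q=np.eye(3)-np.outer(d,d);A=A+Q;b=b+Q@p
    return np.linalg.solve(A,b)
def wpose(): return np.array(env.current_tool_pos()),np.array(env.current_orientation())
E
python3 - <<'E'
from h import *
np.set_printoptions(precision=3,suppress=True)
for c in("top","scene"):
    f=cams.grab_frame(c); cv2.imwrite(f"pics/{c}0.png",cv2.resize(f["color"],(800,600)))
    print(c,f["position"],f["fov_y"],f["dist_coeffs"]);print(np.array(f["orientation"]))
    for n in("cradle","bolt","pump","holder_a","jar","weight","tray"):
        print(n,[(np.round(r["rect"]),round(r["p"],2)) for r in cams.look_for(f,n) if r["p"]>.2])
    for n in("cradle","housing","bolt_tip","seat","knob_mid","pump","pump_mid"):
        print(n,[(np.round(r["location"],1),round(r["p"],2)) for r in cams.pinpoint(f,n) if r["p"]>.2])
print(env.current_t())
E
```

```text
pics
top [0.443 0.004 1.09 ] 54.04448068904069 [-0.081  0.     0.     0.     0.   ]
[[-0.022  0.996 -0.09 ]
 [-1.    -0.021  0.008]
 [ 0.006  0.09   0.996]]
cradle [(array([263., 143., 324., 200.]), 0.68), (array([298., 251., 382., 335.]), 0.56), (array([146., 134., 169., 150.]), 0.52)]
bolt [(array([359., 271., 382., 336.]), 0.76), (array([306., 156., 324., 203.]), 0.66)]
pump [(array([191., 214., 206., 228.]), 0.46)]
holder_a [(array([378., 205., 407., 230.]), 0.92), (array([376., 127., 409., 158.]), 0.73), (array([308., 157., 323., 200.]), 0.26)]
jar [(array([278.,  81., 308., 119.]), 0.96)]
weight [(array([144., 204., 163., 227.]), 0.65)]
tray [(array([100., 121., 180., 176.]), 0.76)]
cradle [(array([292.3, 164.3]), 0.55)]
housing [(array([373.2, 306.6]), 0.94), (array([314. , 173.1]), 0.84)]
bolt_tip [(array([362.2, 268.5]), 0.87), (array([311.8, 156.1]), 0.64)]
seat [(array([341.7, 282.5]), 0.84), (array([294.2, 161.7]), 0.69)]
knob_mid [(array([371.8, 326.9]), 0.91), (array([315.5, 195.9]), 0.67)]
pump [(array([193.6, 188.9]), 0.72), (array([198.8, 221.7]), 0.61)]
pump_mid [(a
[... 743 characters left out ...]
1)]
tray [(array([344., 211., 432., 265.]), 0.77)]
cradle [(array([179.8, 160.5]), 0.89), (array([228.3, 241.7]), 0.83), (array([125. , 276.5]), 0.47), (array([210.8, 224.3]), 0.37), (array([385., 240.]), 0.26)]
housing [(array([208.1, 212.7]), 0.86), (array([153.6, 120.5]), 0.85), (array([404.9, 238.2]), 0.67)]
bolt_tip [(array([159.9, 147.9]), 0.57), (array([211.8, 232.5]), 0.48), (array([132.6, 211.6]), 0.24)]
seat [(array([178. , 145.4]), 0.84), (array([228.4, 233.1]), 0.76)]
knob_mid [(array([155.4, 117.9]), 0.75), (array([203.2, 200.8]), 0.72), (array([322.6, 191.7]), 0.51)]
pump [(array([322. , 209.7]), 0.92), (array([305.3, 185.1]), 0.54)]
pump_mid [(array([307.2, 173.9]), 0.68)]
1.5
```

View pics/top0.png

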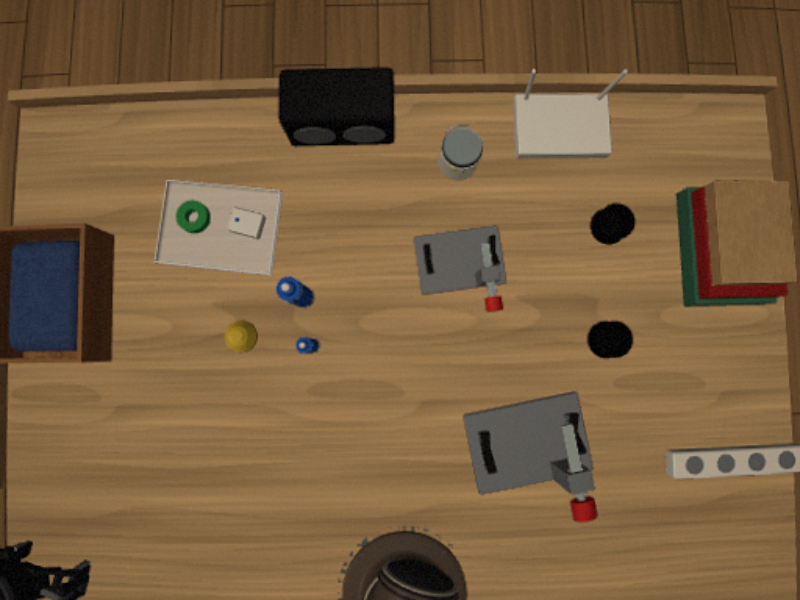

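View pics/scene0.png

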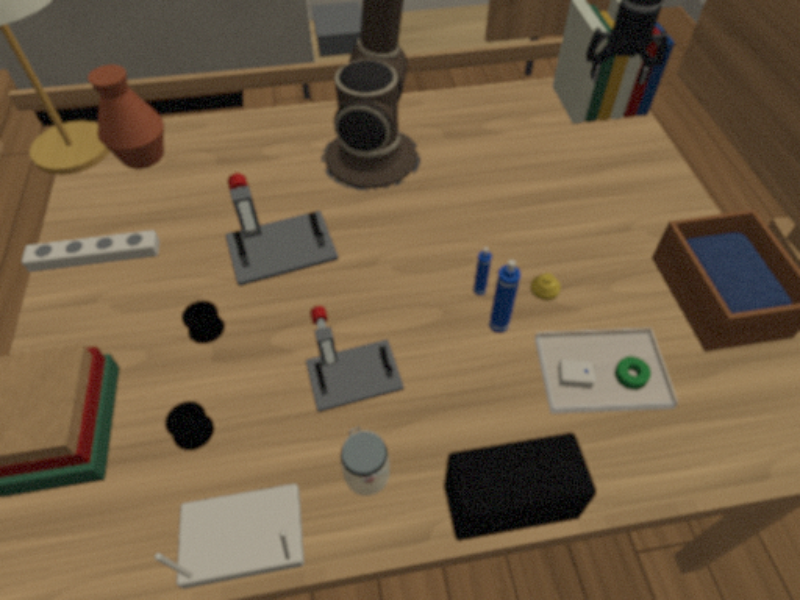

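Top view (800x600 pixels): there are two cradles, the far one at (460,260) and the near one at (528,443). There are two blue pumps, a tall one at (295,292) and a short one at (307,345). The far cradle looks smaller. I'll confirm by triangulating dimensions and with one crop.

```bash
cat > loc.py <<'E'
from h import *
np.set_printoptions(precision=4,suppress=True)
ft=cams.grab_frame("top"); fs=cams.grab_frame("scene")
def best(f,n,guess):
    L=cams.pinpoint(f,n); 
    L=[l["location"] for l in L if np.linalg.norm(np.array(l["location"])-guess)<25]
    return L[0] if L else None
E
python3 - <<'E'
from loc import *
from scipy.optimize import least_squares
# base corners of far cradle by eye, from 800x600 view -> *0.64
s=.64
for nm,cs in(("far",[(414,238),(497,226),(507,284),(423,294)]),("near",[(464,414),(577,392),(592,478),(480,494)])):
    C=np.array([on_z(ft,np.array(c)*s,.012) for c in cs]);print(nm,C[:,:2].tolist(),np.linalg.norm(np.roll(C,-1,0)-C,axis=1))
for nm,gt,gs in(("tall",(188,187),(322,190)),("short",(197,222),(308,173))):
    tt=on_z(ft,np.array(gt),0)
far={"cradle":((292,164),(228,241)),"housing":((314,173),(208,212)),"bolt_tip":((312,156),(212,232)),"seat":((294,162),(228,233)),"knob_mid":((315.5,196),(203,201))}
for n,(a,b) in far.items():
    pa,pb=best(ft,n,a),best(fs,n,b)
    print(n,pa,pb, tri([ray(ft,pa),ray(fs,pb)]) if pa is not None and pb is not None else None)
for n,a,b in(("pump",(193.6,189),(322,210)),("pump",(199,222),(305,185))):
    pa,pb=best(ft,n,a),best(fs,n,b); print(n,pa,pb,[on_z(f,p,0) for f,p in((ft,pa),(fs,pb)) if p is not None])
# nozzle tips by eye
print("tall tip",tri([ray(ft,np.array([286,287])*s),ray(fs,np.array([512,263])*s)]))
print("short tip",tri([ray(ft,np.array([302,344])*s),ray(fs,np.array([486,249])*s)]))
for n in("weight","holder_a","jar","tray"):
    for r in cams.look_for(ft,n):
        if r["p"]>.5: q=r["rect"];print(n,on_z(ft,((q[0]+q[2])/2,(q[1]+q[3])/2),.03))
a=cv2.resize(ft["color"][120:240,160:340],(780,520),interpolation=cv2.INTER_CUBIC);cv2.imwrite("pics/crop1.png",a)
E
```

```text
far [[0.6469607025521978, -0.03316161381920025], [0.666695627000883, -0.18880523751345954], [0.5573779947085866, -0.20318332282919688], [0.5421339831223473, -0.04718627232840893]] [0.1569 0.1103 0.1567 0.1058]
near [[0.3217861114420344, -0.11621966297566513], [0.3556701180050692, -0.32537689265290304], [0.19873274488341855, -0.34742968094943183], [0.17729480901115546, -0.14132270712253917]] [0.2119 0.1585 0.2072 0.1467]
cradle [292.0, 162.1] [226.8, 242.0] [ 0.6171 -0.1134  0.0077]
housing [311.5, 175.1] [209.9, 210.7] [ 0.5665 -0.1505  0.1021]
bolt_tip [311.0, 156.3] [209.5, 234.5] [ 0.6222 -0.1581  0.0707]
seat [296.3, 163.2] [225.2, 234.8] [ 0.6095 -0.1187  0.0367]
knob_mid [315.3, 195.7] [207.7, 200.8] [ 0.5138 -0.1583  0.0787]
pump [193.8, 188.9] [322.1, 210.4] [array([0.5459, 0.1761, 0.    ]), array([0.5538, 0.1833, 0.    ])]
pump [201.2, 218.8] [304.2, 187.3] [array([0.4586, 0.1554, 0.    ]), array([0.4578, 0.1514, 0.    ])]
tall tip [0.5423 0.1752 0.1837]
short tip [0.454  0.1595 0.1263]
weight [0.4709 0.2833 0.03  ]
holder_a [ 0.4502 -0.3923  0.03  ]
holder_a [ 0.6641 -0.4038  0.03  ]
jar [ 0.7959 -0.1173  0.03  ]
tray [0.6664 0.3267 0.03  ]
```

View pics/crop1.png

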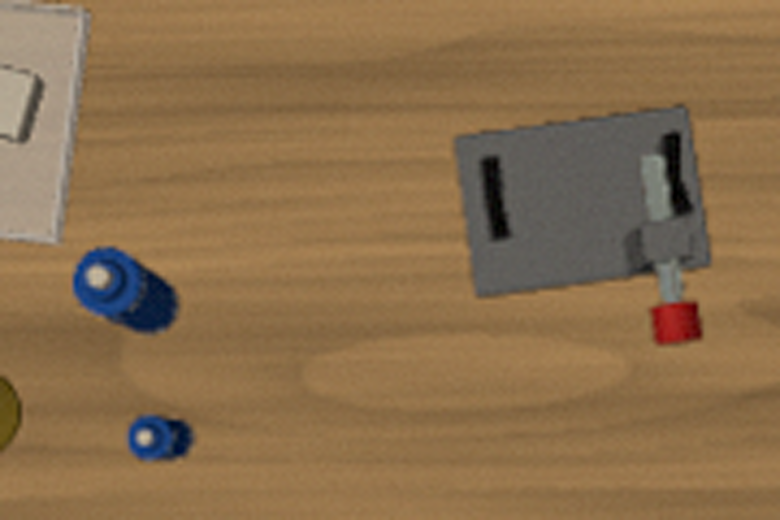

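Far cradle base measures 157 x 110 mm, which fits the listed 160 x 110; the near one is about 210 x 155, so it's ruled out. The tall pump at crop (100,275) has its tip at 184 mm and fits 187; the short one is about 126 mm. I'll use the far cradle and the tall pump. Next: check IK and take wrist views from close by.

```bash
cat >> h.py <<'E'
def yawv(a): return np.array([np.cos(a),np.sin(a),0])
Z=np.array([0,0,1.])
def Rdown(yaw,flip=1):      # closing axis along cradle y
    y=flip*yawv(yaw+np.pi/2); return np.c_[np.cross(y,-Z),y,-Z]
def Rpick(phi,a,flip=1):    # upright pump, heading phi, tool tilted a below horizontal
    z=np.cos(a)*yawv(phi)-np.sin(a)*Z; y=flip*yawv(phi+np.pi/2); return np.c_[np.cross(y,z),y,z]
def Rplace(yaw,a,flip=1):   # pump z along cradle +y
    h=yawv(yaw+np.pi/2); z=-np.cos(a)*Z-np.sin(a)*h; y=flip*yawv(yaw+np.pi); return np.c_[np.cross(y,z),y,z]
E
python3 - <<'E'
from h import *
np.set_printoptions(precision=2,suppress=True)
yaw=.125;O=np.array([.6083,-.1175,0])
C=lambda x,y,z:O+x*yawv(yaw)+y*yawv(yaw+np.pi/2)+z*Z
for fl in(1,-1):
    for x in(-.084,-.16): print("knob",fl,x,env.solve_ik(C(x,-.0375,.081),Rdown(yaw,fl)))
P=np.array([.547,.178,.097])
for fl in(1,-1):
  for a in(0,.2,.35,.5):
    print("place",fl,a,env.solve_ik(C(0,.017,.05),Rplace(yaw,a,fl)),env.solve_ik(C(0,.017,.2),Rplace(yaw,a,fl)) is not None)
    for d in(40,60,75,90,100):
        q=env.solve_ik(P,Rpick(np.radians(d),a,fl))
        if q is not None: print("  pick",fl,a,d,np.array(q),env.solve_ik(P+[0,0,.15],Rpick(np.radians(d),a,fl)) is not None)
tp,tR=C(-.09,-.03,.30),Rdown(yaw,-1 if env.solve_ik(C(-.09,-.03,.30),Rdown(yaw,-1)) is not None else 1)
env.move_ptp(tp,tR)
p=wpose();f=cams.grab_frame("wrist");cv2.imwrite("pics/w1.png",f["color"])
print("mount",np.array(f["mount"]),f["fov_y"])
ps=campose(f,*p)
for n,z in(("cradle",0),("housing",.096),("bolt_tip",.081),("seat",.05),("knob_mid",.081)):
    for r in cams.pinpoint(f,n)[:2]: print(n,np.round(r["location"]),round(r["p"],2),np.round(on_z(f,r["location"],z,ps),4))
print(env.current_t(),env.current_joint_positions())
E
```

```text
knob 1 -0.084 [-0.3   0.23 -0.28  1.05  0.   -0.43]
knob 1 -0.16 [-0.37  0.11 -0.43  1.03  0.   -0.49]
knob -1 -0.084 [-0.3   0.23 -0.28  1.05  0.    2.71]
knob -1 -0.16 [-0.37  0.11 -0.43  1.03  0.    2.65]
place 1 0 [-0.16  0.36 -0.19  1.03  0.   -1.86] True
place 1 0.2 [-0.08  0.33 -0.24  0.96 -0.2  -1.78] True
  pick 1 0.2 60 [-0.14  0.26 -1.16 -0.93  1.14 -0.45] True
  pick 1 0.2 75 [-0.17  0.28 -0.81  0.06  1.35 -1.15] True
  pick 1 0.2 90 [-0.17  0.62 -0.29  1.35  1.31 -2.28] True
  pick 1 0.2 100 [-0.15  0.77 -0.09  1.71  1.19 -2.61] True
place 1 0.35 [-0.01  0.33 -0.28  0.92 -0.35 -1.72] True
  pick 1 0.35 60 [-0.11  0.1  -1.05 -0.41  1.04 -0.67] True
  pick 1 0.35 75 [-0.15  0.23 -0.74  0.31  1.2  -1.26] True
  pick 1 0.35 90 [-0.15  0.49 -0.36  1.11  1.19 -1.98] True
  pick 1 0.35 100 [-0.13  0.64 -0.15  1.47  1.11 -2.31] True
place 1 0.5 [ 0.05  0.33 -0.3   0.89 -0.5  -1.65] True
  pick 1 0.5 40 [ 0.06 -0.08 -1.16 -0.48  0.55 -0.34] True
  pick 1 0.5 60 [-0.08  0.03 -0.95 -0.07  0.91 -0.78] True
  pick 1 0.5 75 [-0.12  0.18 -0.68  0.44  1.05 -1.27] True
  pick 1 0.5 90 [-
[... 943 characters left out ...]
 75 [-0.12  0.18 -0.68  0.44  1.05  1.87] True
  pick -1 0.5 90 [-0.12  0.39 -0.38  1.01  1.06  1.33] True
  pick -1 0.5 100 [-0.1   0.53 -0.2   1.31  1.    1.03] True
mount [[ 0.    0.95  0.32  0.08]
 [ 1.   -0.    0.   -0.  ]
 [ 0.    0.32 -0.95 -0.12]
 [ 0.    0.    0.    1.  ]] 61.61133467046565
cradle [280. 307.] 0.95 [ 0.27 -0.23  0.  ]
cradle [229.  71.] 0.64 [ 0.61 -0.11  0.  ]
housing [262. 121.] 0.97 [ 0.57 -0.16  0.1 ]
bolt_tip [260.  60.] 0.86 [ 0.62 -0.15  0.08]
bolt_tip [328. 344.] 0.58 [ 0.29 -0.28  0.08]
seat [228.  70.] 0.93 [ 0.61 -0.12  0.05]
seat [283. 335.] 0.57 [ 0.27 -0.23  0.05]
knob_mid [262. 164.] 0.86 [ 0.52 -0.16  0.08]
5.4833 [-0.29  0.17  0.12  1.52  0.    2.72]
```

View pics/w1.png

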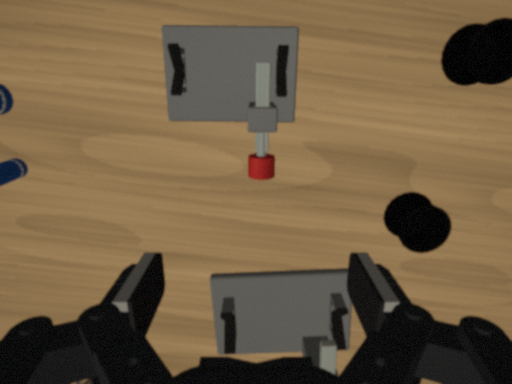

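The wrist view shows the far cradle at (230,73), with its housing at (262,117) and knob at (262,166). The near decoy cradle is at the bottom. Now fit the cradle pose (x, y, yaw, bolt travel) from several views.

```bash
cat > fit.py <<'E'
from h import *
from scipy.optimize import least_squares
def crad(v,n):
    x,y,yaw,s=v
    c={"cradle":(0,0,0),"housing":(-.0475,-.0375,.096),"bolt_tip":(.022-s,-.0375,.081),"seat":(0,0,.05),"knob_mid":(-.084-s,-.0375,.081)}[n]
    return np.array([x,y,0])+c[0]*yawv(yaw)+c[1]*yawv(yaw+np.pi/2)+c[2]*Z
def observe(v0,names,fn):
    """grab a wrist picture and return (frame,pose,name,pixel) near the expected places"""
    p=wpose();f=cams.grab_frame("wrist");ps=campose(f,*p);o=[]
    for n in names:
        e=proj(f,fn(v0,n),ps)[0]
        for r in cams.pinpoint(f,n):
            if r["p"]>.3 and np.linalg.norm(np.array(r["location"])-e)<40: o.append((f,ps,n,np.array(r["location"])));break
    return f,ps,o
def fit(obs,v0,fn,loss_px=3):
    F=lambda v:np.concatenate([proj(f,fn(v,n),ps)[0]-px for f,ps,n,px in obs])
    r=least_squares(F,v0,loss="soft_l1",f_scale=loss_px,x_scale=[.01,.01,.05,.01][:len(v0)]);return r.x,F(r.x).reshape(-1,2)
E
python3 - <<'E'
from fit import *
np.set_printoptions(precision=4,suppress=True)
v=np.array([.6083,-.1175,.125,.01]);N=("cradle","housing","bolt_tip","seat","knob_mid");obs=[]
for pos in((-.15,-.02,.27),(-.12,-.05,.22)):
    tp=np.array([v[0],v[1],0])+pos[0]*yawv(v[2])+pos[1]*yawv(v[2]+np.pi/2)+pos[2]*Z
    env.move_ptp(tp,Rdown(.125,-1)); f,ps,o=observe(v,N,crad); obs+=o
x,res=fit(obs,v,crad);print(x);print([(o[2],r.round(1)) for o,r in zip(obs,res)])
im=f["color"].copy()
loc=[(-.06,-.08,.012),(.05,-.08,.012),(.05,.08,.012),(-.06,.08,.012)]
c=[np.array([x[0],x[1],0])+a*yawv(x[2])+b*yawv(x[2]+np.pi/2)+h*Z for a,b,h in loc]
cv2.polylines(im,[proj(f,np.array(c),ps).round().astype(int)],True,(0,255,0),1)
for n in N: cv2.circle(im,tuple(int(round(float(t))) for t in proj(f,crad(x,n),ps)[0]),2,(0,255,255),-1)
cv2.imwrite("pics/w2.png",im);np.save("v.npy",x);print(env.current_t())
E
```

```text
[ 0.6104 -0.1152  0.1211  0.0143]
[('cradle', array([0.9, 0.6])), ('housing', array([-0.1, -1.2])), ('knob_mid', array([-0. ,  0.9])), ('cradle', array([-0.1,  1.1])), ('housing', array([-1.5, -1.6])), ('bolt_tip', array([ 0.2, -1.5])), ('seat', array([1.1, 1.2])), ('knob_mid', array([-0.3,  1. ]))]
6.825
```

View pics/w2.png

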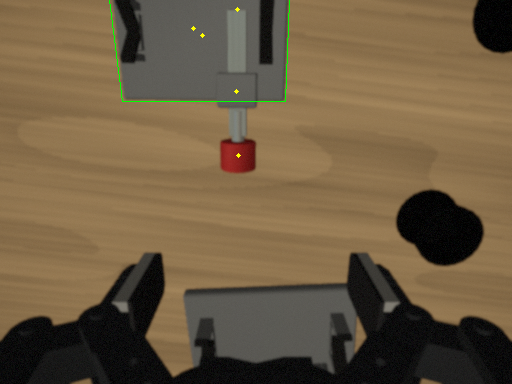

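The fit overlays the base outline, housing, tip and knob (238,155) to about 1 px; the bolt is about 14 mm out. Now pull it.

```bash
python3 - <<'E'
from fit import *
np.set_printoptions(precision=4,suppress=True)
v=np.load("v.npy");R=Rdown(v[2],-1);ex=yawv(v[2]);k=crad(v,"knob_mid")
env.move_ptp(k+[0,0,.07],R)
env.line_to(k,speed=.12)
hand.gripper_to(.02,squeeze=90)
print("w",env.current_width(),env.current_gripper_force())
h=crad([v[0],v[1],v[2],.061],"knob_mid")
print(env.line_to(h,speed=.05,force_limit=60),env.current_ft_force())
env.hold(.3)
p=np.array(env.current_tool_pos());print((p-k)@ex,env.current_ft_force())
hand.gripper_to(.085);env.hold(.2)
env.line_to(p+[0,0,.07],speed=.15)
tp=np.array([v[0],v[1],0])+-.15*ex-.05*yawv(v[2]+np.pi/2)+.24*Z
env.move_ptp(tp,R)
v1=v.copy();v1[3]=.055
f,ps,o=observe(v1,("housing","bolt_tip","knob_mid","cradle","seat"),crad)
x,res=fit(o,v1,crad);print(x,env.current_t());cv2.imwrite("pics/w3.png",f["color"])
E
```

```text
w 0.027700010376569 88.56870170708135
False [22.942   6.0412 -8.1696]
-0.04024790997069244 [24.135   5.5175 -8.057 ]
[ 0.6091 -0.1147  0.1362  0.0511] 12.0917
```

View pics/w3.png

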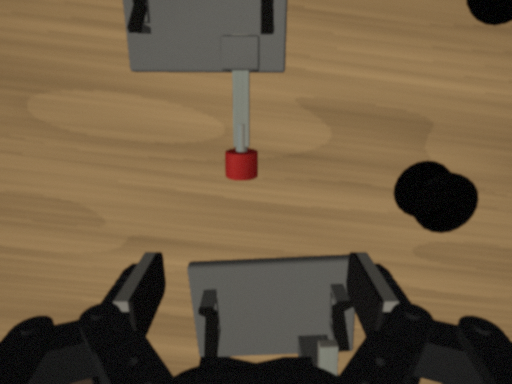

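The picture shows the knob pulled out at (241,165) with a long stem, and the pull ended at 23 N against the stop. I'll check the travel with the cradle pose held fixed, then locate the pump by wrist.

```bash
cat >> fit.py <<'E'
def pmp(v,n):
    return np.array([v[0],v[1],{"pump":0,"pump_mid":.08}[n]])
E
python3 - <<'E'
from fit import *
np.set_printoptions(precision=4,suppress=True)
v=np.load("v.npy");v1=v.copy();v1[3]=.055
f,ps,o=observe(v1,("knob_mid","bolt_tip"),crad)
for q in o:
    r=least_squares(lambda s:proj(f,crad([*v[:3],s[0]],q[2]),ps)[0]-q[3],[.05]);print(q[2],r.x,r.fun)
# view pump: camera above/behind, tool down, closing along y
pv=np.array([.547,.178]);obs=[]
# pump-top positions: camera is 80 mm in +tool x of TCP
a=.3; Rv=Rdown(a,-1)
for d,z in((-.17,.33),(-.10,.36)):
    env.move_ptp(np.r_[pv+d*yawv(a)[:2],z],Rv)
    f,ps,oo=observe(pv,("pump","pump_mid"),pmp);obs+=oo
    print([(q[2],q[3]) for q in oo],[proj(f,pmp(pv,n),ps)[0] for n in("pump","pump_mid")])
x,res=fit(obs,pv,pmp);print(x,res);np.save("p.npy",x)
im=f["color"].copy()
for h in(0,.08,.16,.187):cv2.circle(im,tuple(int(round(float(t))) for t in proj(f,np.array([*x,h]),ps)[0]),2,(0,255,255),-1)
cv2.imwrite("pics/w4.png",im);print(env.current_t())
E
```

```text
knob_mid [0.0547] [ 0.5287 -0.0063]
[('pump', array([257.1,  14.2]))] [array([256.1211,   6.0368]), array([256.2687, -11.2962])]
[('pump', array([255.8,  72. ]))] [array([256.0534,  67.4436]), array([256.1656,  64.9332])]
[0.5397 0.1752] [[-0.5567 -1.1235]
 [ 0.6289  1.3729]]
17.6833
```

View pics/w4.png

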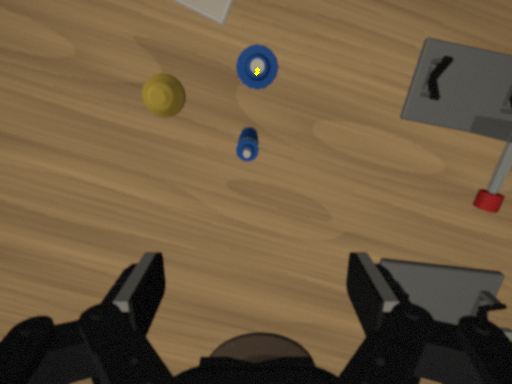

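Bolt travel is 54.7 mm, so it clicked. In the picture the pump's top circle is at (257,67), while the networks' fit lands at (257,71). I'll re-fit the pump from the blue rim at z = 0.16, then grasp it.

```bash
python3 - <<'E'
from fit import *
np.set_printoptions(precision=4,suppress=True)
pw=wpose();f=cams.grab_frame("wrist");ps=campose(f,*pw);h=cv2.cvtColor(f["color"],cv2.COLOR_BGR2HSV)
m=cv2.inRange(h,(100,120,40),(130,255,255));m[:30]=0;m[105:]=0;m[:,:215]=0;m[:,300:]=0
c=max(cv2.findContours(m,0,2)[0],key=cv2.contourArea);e=cv2.fitEllipse(cv2.convexHull(c));print(e)
g=on_z(f,e[0],.16,ps);print(g)
hh=g[:2]
phi=np.pi/2;a=.42;R=Rpick(phi,a,-1);P=np.array([*hh,.097]);tz=R[:,2]
print(env.solve_ik(P,R))
hand.gripper_to(.064)
env.move_ptp(P-.11*tz+[0,0,.13],R)
env.line_to(P-.11*tz,speed=.2)
pw=wpose();f=cams.grab_frame("wrist");ps=campose(f,*pw)
im=f["color"].copy()
for z in(.0,.08,.16,.187):cv2.circle(im,tuple(int(round(float(t))) for t in proj(f,np.array([*hh,z]),ps)[0]),3,(0,255,255),-1)
cv2.imwrite("pics/w5.png",im)
np.save("p.npy",hh);print(env.current_t())
E
```

```text
((256.67962646484375, 64.7369384765625), (39.58499526977539, 42.11213302612305), 1.7787379026412964)
[0.5426 0.1763 0.16  ]
[-0.1395  0.4362 -0.3791  1.0573  1.1296  1.2392]
22.2833
```

View pics/w5.png

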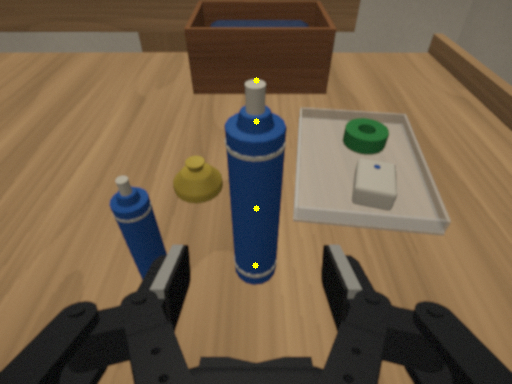

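The pump fills the view centre, with its axis points on the model (tip at (256,80)), and the jaws straddle it. The short pump at (140,230) is clear of the left finger. Grasp, lift, and carry over the cradle.

```bash
python3 - <<'E'
from fit import *
np.set_printoptions(precision=4,suppress=True)
v=np.load("v.npy");g=np.load("p.npy");a=.42;R=Rpick(np.pi/2,a,-1);P=np.array([*g,.097])
print(env.line_to(P,speed=.1,force_limit=15))
hand.gripper_to(.03,squeeze=70);print("w",env.current_width(),env.current_gripper_force(),env.current_tool_pos())
env.line_to(P+[0,0,.17],speed=.15)
Rp=Rplace(v[2],a,-1);s=crad(v,"seat")+.017*yawv(v[2]+np.pi/2)
env.move_ptp(s+[0,0,.16],Rp)
print(env.current_width(),env.current_gripper_force(),env.current_ft_force(),env.current_t())
f=cams.grab_frame("top");print([(r["rect"],r["p"]) for r in cams.look_for(f,"pump")[:2]])
w=cams.grab_frame("wrist")
cv2.imwrite("pics/w6.png",np.hstack([cv2.resize(f["color"][120:240,220:380],(400,300)),cv2.resize(w["color"],(400,300))]))
E
```

```text
False
w 0.03831093557286825 69.74650293588638 [0.5428 0.176  0.0973]
0.03832508384457081 70.4539829492569 [ 0.0189 -0.0821 -2.5432] 26.55
[([296.1, 139.3, 340.5, 163.3], 0.75), ([187.9, 216.1, 203.6, 231.1], 0.7)]
```

View pics/w6.png

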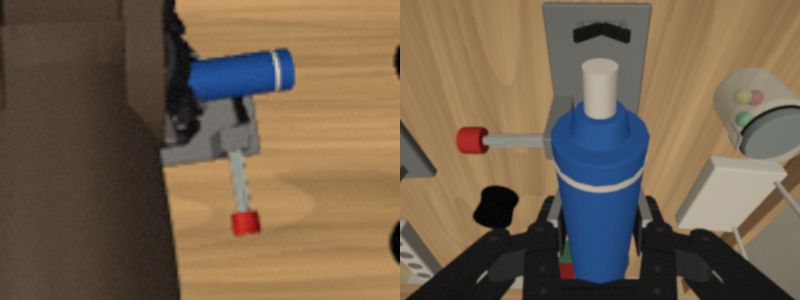

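The pump hangs horizontally over the cradle with its base towards -y and nozzle towards +y. The bolt is out, with the knob at (245,222) in the left half. Lower it slowly with a force limit.

```bash
python3 - <<'E'
from fit import *
np.set_printoptions(precision=4,suppress=True)
v=np.load("v.npy");a=.42;s=crad(v,"seat")+.017*yawv(v[2]+np.pi/2)
print(env.line_to(s+[0,0,.03],speed=.15,force_limit=20))
print(env.line_to(s+[0,0,-.010],speed=.025,force_limit=10),env.current_ft_force(),env.current_torque())
env.hold(.3);p=np.array(env.current_tool_pos());print("dz",p-s,env.current_ft_force(),env.current_gripper_force(),env.current_t())
E
```

```text
False
True [0.5893 0.9051 3.2383] [ 0.2931 -0.0936 -0.4359]
dz [ 0.0009 -0.0001 -0.0002] [0.556  1.2677 5.8485] 71.32871568202972 29.1583
```

Contact came exactly at the seat height. Release, retreat, and look.

```bash
python3 - <<'E'
from fit import *
np.set_printoptions(precision=4,suppress=True)
v=np.load("v.npy");R=np.array(env.current_orientation());p=np.array(env.current_tool_pos())
hand.gripper_to(.062);env.hold(.2)
env.line_to(p-.12*R[:,2],speed=.15)
pw=wpose();f=cams.grab_frame("wrist");ps=campose(f,*pw);im=f["color"].copy()
ey=yawv(v[2]+np.pi/2);s=crad(v,"seat")
for t in(-.08,0,.08,.107):cv2.circle(im,tuple(int(round(float(q))) for q in proj(f,s+t*ey,ps)[0]),3,(0,255,255),-1)
cv2.imwrite("pics/w7.png",im);print(env.current_t())
E
```

```text
30.725
```

View pics/w7.png

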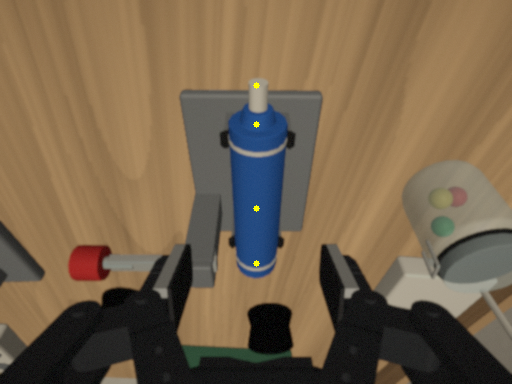

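The pump lies on the seat axis in both saddles: tip at (258,82), base at (255,270), all on the predicted points. Now push the knob home with closed fingers.

```bash
python3 - <<'E'
from fit import *
np.set_printoptions(precision=4,suppress=True)
v=np.load("v.npy");ex=yawv(v[2]);R=Rdown(v[2],-1)
C=lambda x,z:np.array([v[0],v[1],z])+x*ex-.0375*yawv(v[2]+np.pi/2)
env.line_to(np.array(env.current_tool_pos())+[0,0,.12],speed=.2)
hand.gripper_to(0)
env.move_ptp(C(-.195,.2),R);env.line_to(C(-.195,.083),speed=.15)
print(env.line_to(C(-.097,.083),speed=.05,force_limit=45),env.current_ft_force())
env.hold(.4)
p=np.array(env.current_tool_pos());print("x in cradle",(p-C(0,.083))@ex,env.current_ft_force(),env.current_t())
E
```

```text
False [-35.7843  -7.0412  21.1623]
x in cradle -0.10610929732842499 [-35.7834  -6.8733  21.0025] 36.5167
```

```bash
python3 - <<'E'
from fit import *
np.set_printoptions(precision=4,suppress=True)
v=np.load("v.npy");ex=yawv(v[2]);R=Rdown(v[2],-1)
C=lambda x,z:np.array([v[0],v[1],z])+x*ex-.0375*yawv(v[2]+np.pi/2)
env.line_to(C(-.15,.083),speed=.1);env.line_to(C(-.17,.26),speed=.2)
v1=v.copy();v1[3]=0
f,ps,o=observe(v1,("knob_mid","bolt_tip"),crad)
for q in o:
    r=least_squares(lambda s:proj(f,crad([*v[:3],s[0]],q[2]),ps)[0]-q[3],[.0]);print(q[2],r.x,r.fun)
cv2.imwrite("pics/w8.png",f["color"]);print(env.current_ft_force(),env.current_t())
E
```

```text
knob_mid [-0.0021] [1.81   0.0036]
[0.0101 0.3331 0.2994] 38.3917
```

View pics/w8.png

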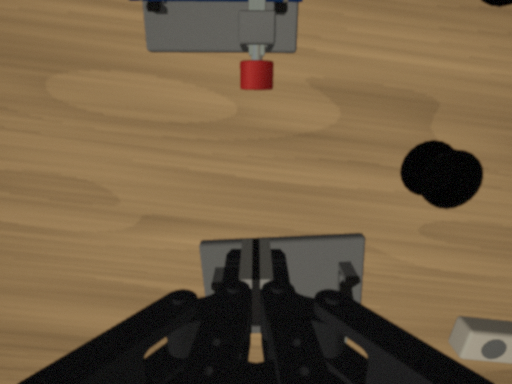

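The knob is home at (256,75), close against the housing, and travel reads about 0 (the -2 mm is measurement noise). The bolt passes over the blue pump at the top edge and the robot is clear. Handing in.

```bash
python3 -c "
from workcell import env
print(env.hand_in())"
```

```text
the job is handed in; nothing more can be done
None
```

The pump lies in both saddles of the smaller cradle with the bolt pushed home across it; the job was handed in after about 38 s, and the hand-in call returned no verdict.

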